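# Count two nuts into the kit tray and shut its lid

## Robot

A 6-joint arm with a two-finger parallel gripper is mounted at the origin on the work surface. World frame = base frame: x ahead of the robot, y to its left, z up, the work surface at z = 0. Lengths are in m, angles in rad, forces in N, time in s.
With the tool pointing down it reaches from about 0.25 to 0.725 m from the base axis. Payload 9.7 kg.
Tool frame: the origin (TCP) lies on the centre line of the jaws, within the pads' length; the fingertips stand 8 mm ahead of it and the grasp point (between the pads) lies 11 mm behind it; z points along the fingers, y is the line along which they close (so a half turn about z gives the same grasp; the last joint's range is limited). The gripper opens to 85 mm and grips with 20 to 120 N. Pads are 22 mm wide; open, the fingers measure 114 mm over their backs; the gripper's body (76 mm by 85 mm) begins 54 mm behind the grasp point. The pads swing forward as they close: fully open they stand 13 mm farther back than shut.
Start: joints at [-1.302, 0.087, 0.176, 1.66, 0, 1.571], TCP at [0.146, -0.53, 0.239] pointing down, gripper open.
Joint ranges: [-3.13, 3.13], [-0.85, 1.81], [-1.15, 1.24], [-2.2, 2.28], [-1.44, 1.52], [-3.14, 3.14]. Speed limits (rad/s): [2.22, 2.22, 2.57, 3.14, 3.14, 3.14].

## Interface

Orientations are given as [roll, pitch, yaw] about the fixed x, y, z axes, in that order (R = Rz(yaw) Ry(pitch) Rx(roll)).
In Python, from cell import robot, cams, close_job, nets gives the robot as it stands.
- The arm moves only by the tool arm_command, never from a script. Its argument "motion" is a list of rows, each a list of 5 numbers: the closure in counts, from 0 (fully open) to 255 (shut), then the shift along the tool's x, y, z in cm, then the turn about the tool's z in degrees. A call has 1 to 12 rows; each row shifts and turns the commanded pose from where the row before left it, along the tool's axes as they then stand; what a row does not reach is not made up. A row lasts 1/8 s, in which the tool goes at most 62.5 mm and 10.7 degrees, less where a joint would pass 70% of its speed; a pose out of reach is approached as far as the arm can. A call is refused whole if a number of a shift passes 6.25 or a number of a turn 10.7, either way. A call with a gripper value outside its range is refused whole. The fingers move at their own pace and stop on an object; "force" is the grip in N (left out, the last holds). Time passes only in rows, so rows that do not move let the fingers close. It gives the time, the measured TCP pose, the force, the opening and the grip force at its end, in the units of the state.
- robot.get_state(): the state, without advancing time (a new reading comes with each control period).
- cams.read_camera(name): name is "side" or "top" or "wrist"; returns a dict with "color" (420x560x3 uint8, red, green, blue), "vfov" (degrees; the focal length in pixels is half the picture's height over the tangent of half this angle, whatever the lens; pixels are square), "cx", "cy" (the principal point, pixels), "distortion" ([k1, k2, p1, p2, k3] as OpenCV has them; the pictures are not rectified), "pose" (4x4, takes a point from camera to world coordinates); the wrist camera has in their place "T_tool_cam" (4x4, takes a point from camera to tool coordinates, whose origin is the TCP and whose axes are the flange's). Camera axes: x right, y down, z forward; pixel columns grow to the right and rows downward; lengths in m; the calibration is good to about 2 mm. A picture is of the moment at which its call begins: read the wrist's pose just before it. There is no depth.
- close_job(): hands the job in; it is judged then, once.
Trained networks look in the newest picture that a camera, given by its name, has taken for a name from the list of things; names that differ only in an ending like _2 or _b are one class to them, and where a whole thing is asked for, a point or a joint stands for the part that bears it (a point fixed in the world has none). Each returns a list of dicts, best first, with "confidence" (0 to 1); they miss things now and then, are a little off and sometimes report something else, mostly with a low value. They report only what shows in the picture. A call takes as long as a camera call.
- nets.spot_in(query, camera): "point" ([column, row] in pixels, amid what is visible of it).
- nets.place_of(query, camera): "point" ([column, row] in pixels: a listed point, or the origin of a listed thing).
The state is a dict: "time_s": time; "joint_pos": joint angles; "qd": joint speeds; "joint_efforts": joint torques, N m; "tool_pos": TCP position; "tcp_rot": TCP orientation; "contact_force": force on the tool from outside, world axes, zero at the start; "wrist_torque": the same for the moment, N m; "finger_gap": opening from 0.0 (shut) to 1.0 (fully open); "gripper_force": force on a finger pad.
Only numpy, scipy, OpenCV 4.12 (cv2) and the standard library are available. Lean on these libraries where they do the work, as an engineer would, in place of code of your own. Each camera call takes 0.05 s, during which the arm holds its last target. There are 200 camera calls.

## Task

In the two-lane plywood counting tray, slide the two hexagonal nuts along their lane into the trough at its end without lifting them clear of the tray, then swing the trough's white hinged lid fully shut and let go. Leave the round bearing in the other lane where it lies.

Things in the scene. Friction and masses are not known exactly. Their poses are not given: they have to be found in the camera images.
- tray: Plywood counting tray fixed to the bench, 114 (x) by 224 mm (y), origin at its underside's centre, z up. Two lanes along y, centred at x = -27 and +27 mm, each 48 mm wide, floor 72 mm above the bench, run from y = -110 mm (open end) to +52 mm, where they drop into the trough. The rib between them (to y = +46) and the side walls (to y = +114), 6 mm thick, stand 8 mm above that floor.
- trough (a point): Centre of the floor of the trough that both lanes drop into, at the tray's x = 0, y = +80 mm, 6 mm above the bench; axes as the tray's. Inside it measures 102 mm (x) by 56 mm (y) and is 66 mm deep below the lanes' floor. Its outer wall (+y) is 6 mm thick, its top level with the lanes' floor. Which lane holds the nuts varies.
- lid (a joint): Angle in rad of the trough's white lid: 0 shut flat, 1.57 upright, more leans outward (+y), stop at 1.9; starts at 1.4 to 1.85. Plain plate 100 mm wide, 62 mm from hinge to free edge, 5 mm thick (72 to 77 mm above the bench when shut, between the side walls). It stays where left (about 1 N at the edge moves it): push it over from outside, then press it down flat.
- lid_hinge (a point): Middle of the lid's hinge line, which runs along the tray's x at the tray's y = +111 mm, 72 mm above the bench, on the trough's outer wall. The shut lid reaches from here 62 mm towards -y, over the trough.
- nut_1_center (a point): Centre of one steel hex nut lying flat in a lane: 30 mm across flats, 35 mm across corners, 12 mm high, 46 g. Both nuts lie in the same lane, nut 1 nearer the trough, nut 2 behind it.
- nut_2_center (a point): Centre of the other, identical steel hex nut, in the same lane farther from the trough; at least 50 mm of free lane lies behind its centre, and the lane's end there is open.
- bearing_center (a point): Centre of the round ball bearing lying flat in the other lane: 32 mm diameter, 10 mm high, 30 g, steel with a black seal. It stays where it is.

How it is judged:
On the way:
1. both nuts lie in the trough while the lid is still open (x of nut_1_center in the frame of tray between -0.052 and 0.052 m and y of nut_1_center in the frame of tray between 0.053 and 0.109 m and z of nut_1_center in the frame of tray between 0.005 and 0.067 m and x of nut_2_center in the frame of tray between -0.052 and 0.052 m and y of nut_2_center in the frame of tray between 0.053 and 0.109 m and z of nut_2_center in the frame of tray between 0.005 and 0.067 m and value of joint lid above 0.5 rad), for 0.2 s.
At the end, for the whole second after the job is handed in: Both nuts lie at rest in the trough, their centres within its walls and below its rim; the lid is shut to within 10 degrees; the bearing lies within 15 mm of where it started (x of nut_1_center in the frame of tray between -0.052 and 0.052 m and y of nut_1_center in the frame of tray between 0.053 and 0.109 m and z of nut_1_center in the frame of tray between 0.005 and 0.067 m and x of nut_2_center in the frame of tray between -0.052 and 0.052 m and y of nut_2_center in the frame of tray between 0.053 and 0.109 m and z of nut_2_center in the frame of tray between 0.005 and 0.067 m and value of joint lid below 0.175 rad and linear speed of each of nut_1, nut_2 below 0.03 m/s and distance of bearing_center from where it was at the start of the episode below 0.015 m); the robot touches nothing.
It fails at once if a nut is lifted clear of the tray (its centre more than about 4 cm above where it rests on the lane) (z of any of nut_1_center, nut_2_center in the frame of tray above 0.122 m).
It fails at once if the bearing is moved by more than 15 mm (distance of bearing_center from where it was at the start of the episode above 0.015 m).
It also fails if it takes over 40 s, if anything falls off the work surface, if the arm or the gripper's body presses on something with over 40 N, if the wrist force passes 120 N, or if a joint passes its speed limit or range.

## Working session

There is one attempt and no reset: what is moved stays moved. The work goes in short steps, Python scripts to look and compute and a tool call to move; the robot and the scene stay as the last step left them, time stands still between calls to the robot, and variables do not carry over. Pictures are saved under pics/ and viewed, at most 10 in all, crops included, and the job is handed in when it is done.

Besides the shell and the picture viewer there is one more tool, called after ">>>" as name(argument=value, ...) on one line, values as JSON. arm_command: Moves the arm, as the interface text tells. Its arguments: {"type":"object","properties":{"motion":{"type":"array","items":{"type":"array","items":{"type":"number"}}},"force":{"type":"number"}},"required":["motion"]}

```bash
mkdir -p pics
python3 - <<'E'
from cell import robot,cams,nets
import cv2,numpy as np
s=robot.get_state();print(s)
ims=[]
for c in ["top","side"]:
    d=cams.read_camera(c)
    print(c,d["vfov"],d["cx"],d["cy"],d["distortion"],np.round(d["pose"],4).tolist())
    ims.append(cv2.cvtColor(d["color"],cv2.COLOR_RGB2BGR))
    for q in ["tray","trough","lid","lid_hinge","nut_1_center","bearing_center"]:
        try: print(q,[(np.round(r["point"],1).tolist(),round(r["confidence"],2)) for r in nets.place_of(q,c)][:4])
        except Exception as e: print(q,e)
cv2.imwrite("pics/a.png",ims[0]);cv2.imwrite("pics/b.png",ims[1])
E
```

```text
{'time_s': 0.0, 'joint_pos': array([-1.30199850e+00,  8.74639818e-02,  1.75086347e-01,  1.65977897e+00,
       -1.50642550e-05,  1.57082334e+00]), 'qd': array([-9.55610483e-04, -1.43315874e-03,  6.46757501e-05, -3.43290805e-05,
        6.14168749e-04, -1.37560438e-03]), 'joint_efforts': array([ 2.30277619e-03, -5.20389891e+01,  4.64802575e+01,  1.64141954e-02,
       -2.74197527e-05, -1.00885674e-05]), 'tool_pos': array([ 0.14600097, -0.53003345,  0.23855638]), 'tcp_rot': array([-3.14023238e+00,  1.51009868e-05,  2.68770829e-01]), 'contact_force': array([ 0.14471012,  0.49600768, -0.15913979]), 'wrist_torque': array([-0.03681388, -0.03578988,  0.00527856]), 'gripper_force': 0.0, 'finger_gap': 1.002200312394228}
top 49.639249589206216 274.5382750355654 207.8269698116388 [-0.13089512  0.          0.          0.          0.        ] [[0.2057, -0.9583, 0.1984, 0.4199], [-0.9786, -0.2015, 0.0415, 0.0237], [0.0002, -0.2027, -0.9792, 0.7014], [0.0, 0.0, 0.0, 1.0]]
tray [([322.1, 218.3], 0.69)]
trough [([270.5, 206.1], 0.72)]
lid it knows: bearing_center, lid_hinge, nut_1_center, nut_2_center, tray, trough
lid_hinge [([246.7, 189.9], 0.87)]
nut_1_center [([316.3, 182.5], 0.78)]
bearing_center []
side 55.899182907357115 281.72048789539735 201.65968139897095 [-0.03123836  0.          0.          0.          0.        ] [[-0.9192, -0.3051, 0.2489, 0.3987], [-0.3937, 0.6965, -0.5999, 0.4165], [0.0097, -0.6495, -0.7603, 0.5735], [0.0, 0.0, 0.0, 1.0]]
tray [([291.0, 211.4], 0.71)]
trough [([271.5, 241.9], 0.64)]
lid it knows: bearing_center, lid_hinge, nut_1_center, nut_2_center, tray, trough
lid_hinge [([261.4, 231.4], 0.76)]
nut_1_center [([273.9, 184.7], 0.83)]
bearing_center [([306.4, 190.8], 0.66), ([273.8, 186.3], 0.24)]
```

View pics/a.png

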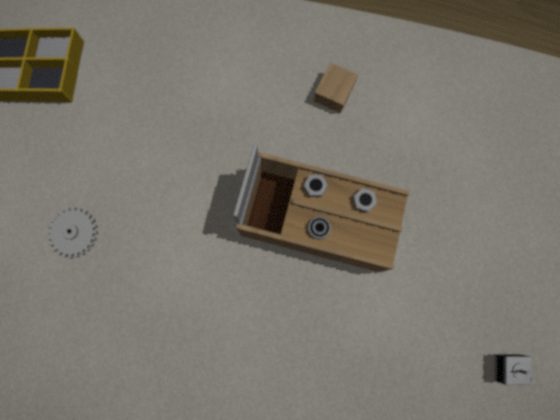

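View pics/b.png

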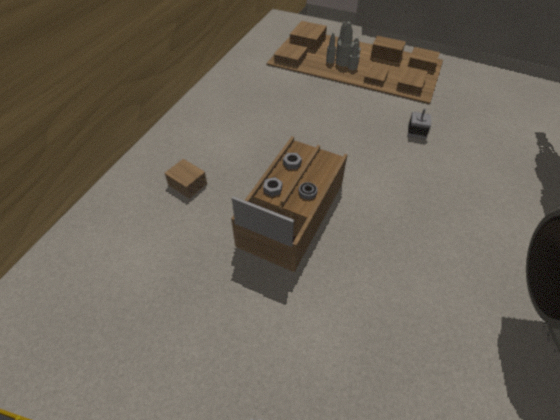

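```bash
cat > h.py <<'E'
import cv2,numpy as np
from scipy.spatial.transform import Rotation as R
def K(d):
    f=d["color"].shape[0]/2/np.tan(np.radians(d["vfov"])/2)
    return np.array([[f,0,d["cx"]],[0,f,d["cy"]],[0,0,1]])
def proj(d,P,pose):
    T=np.linalg.inv(pose)
    return cv2.projectPoints(np.atleast_2d(P).astype(float),R.from_matrix(T[:3,:3]).as_rotvec(),T[:3,3],K(d),np.array(d["distortion"]))[0][:,0]
def back(d,uv,z,pose):
    n=cv2.undistortPoints(np.array([[uv]],float),K(d),np.array(d["distortion"]))[0,0]
    r=pose[:3,:3]@np.array([n[0],n[1],1]);o=pose[:3,3]
    return o+r*(z-o[2])/r[2]
def w2t(p,t): # world->tray
    c,s=np.cos(t[2]),np.sin(t[2]);return np.array([[c,s],[-s,c]])@(np.array(p)[:2]-t[:2])
def t2w(p,t):
    c,s=np.cos(t[2]),np.sin(t[2]);return np.array([[c,-s],[s,c]])@np.array(p)[:2]+t[:2]
E
python3 - <<'E'
from cell import cams,nets
from h import *
from scipy.optimize import least_squares
D={c:cams.read_camera(c) for c in ["top","side"]}
obs=[("top",(408,190),(57,-112,80)),("top",(391,268),(-57,-112,80)),("top",(239,233),(-57,112,80)),("top",(246.7,189.9),(0,111,72)),
("side",(261.4,231.4),(0,111,72)),("side",(347,152),(-57,-112,80)),("side",(293,141),(57,-112,80))]
def res(t):
    o=[]
    for c,uv,p in obs:
        P=np.r_[t2w(np.array(p[:2])/1e3,t),p[2]/1e3]
        o.append(proj(D[c],P,D[c]["pose"])[0]-uv)
    return np.array(o)
r=least_squares(lambda t:res(t).ravel(),[.43,0,0],loss="soft_l1")
t=r.x;print(t,np.round(res(t),1).tolist());np.save("tray.npy",t)
for c,pts in {"top":[(316,184),(365,200),(319,228)],"side":[(273,186),(292,160),(308,190)]}.items():
    for uv in pts:
        p=back(D[c],uv,.078,D[c]["pose"]);print(c,p.round(4),(w2t(p,t)*1e3).round(1))
# lid angle
for a in np.arange(1.3,2,.1):
    y=.111-.062*np.cos(a);z=.072+.062*np.sin(a)
    print(round(a,1),[proj(D[c],np.r_[t2w((x,y),t),z],D[c]["pose"])[0].round().tolist() for c in D for x in (-.05,.05)])
import cv2
im=cv2.cvtColor(D["top"]["color"],cv2.COLOR_RGB2BGR)[120:290,200:440];a=cv2.resize(im,None,fx=3.2,fy=3.2,interpolation=3)
cv2.imwrite("pics/c.png",a)
im=cv2.cvtColor(D["side"]["color"],cv2.COLOR_RGB2BGR)[120:290,200:400];cv2.imwrite("pics/d.png",cv2.resize(im,None,fx=3.2,fy=3.2,interpolation=3))
E
```

```text
[ 0.55867112 -0.01691791 -0.05136018] [[0.6, 0.4], [1.3, 0.3], [-3.9, -5.7], [0.5, 0.4], [0.9, 2.7], [-0.2, 2.3], [-2.4, -5.1]]
top [ 5.921e-01 -3.000e-04  7.800e-02] [32.5 18.3]
top [ 0.5836 -0.0727  0.078 ] [ 27.7 -54.5]
top [ 0.5309 -0.0163  0.078 ] [-27.8  -0.8]
side [ 0.5883 -0.0008  0.078 ] [28.8 17.6]
side [ 0.5829 -0.0731  0.078 ] [ 27.1 -54.9]
side [ 0.5304 -0.0161  0.078 ] [-28.3  -0.7]
1.3 [[246.0, 219.0], [267.0, 147.0], [297.0, 214.0], [237.0, 191.0]]
1.4 [[242.0, 218.0], [262.0, 146.0], [296.0, 216.0], [235.0, 193.0]]
1.5 [[237.0, 216.0], [258.0, 144.0], [294.0, 219.0], [233.0, 195.0]]
1.6 [[232.0, 215.0], [253.0, 143.0], [292.0, 222.0], [231.0, 198.0]]
1.7 [[228.0, 214.0], [249.0, 142.0], [290.0, 225.0], [228.0, 201.0]]
1.8 [[223.0, 213.0], [244.0, 141.0], [288.0, 229.0], [226.0, 204.0]]
1.9 [[219.0, 212.0], [240.0, 141.0], [286.0, 233.0], [224.0, 208.0]]
```

View pics/c.png

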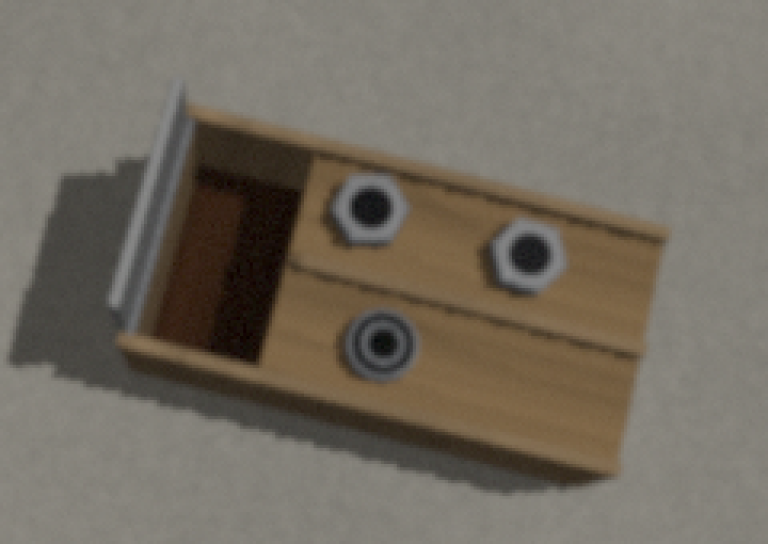

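View pics/d.png

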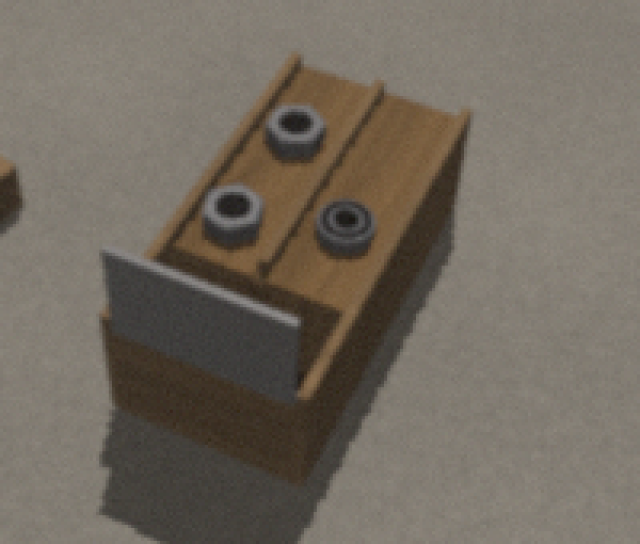

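Run:
```python
from cell import cams,nets
from h import *
from scipy.optimize import least_squares
D={c:cams.read_camera(c) for c in ["top","side"]}
obs=[("top",(408,191),(57,-110,80)),("top",(393,267),(-57,-110,80)),("top",(239,227),(-57,114,80)),("top",(261,153),(57,114,80)),("top",(246.7,189.9),(0,111,72)),
("side",(261.4,231.4),(0,111,72)),("side",(347,155),(-57,-110,80)),("side",(290.6,137),(57,-110,80)),("side",(295,243.5),(-57,114,80)),("side",(232,218.5),(57,114,80))]
def res(t):
    return np.array([proj(D[c],np.r_[t2w(np.array(p[:2])/1e3,t),p[2]/1e3],D[c]["pose"])[0]-uv for c,uv,p in obs])
r=least_squares(lambda t:res(t).ravel(),[.43,0,0],loss="soft_l1")
t=r.x;print(t,np.round(res(t),1).tolist());np.save("tray.npy",t)
for c,pts in {"top":[(316,185),(365,200),(319,227.5)],"side":[(273,186),(292,160),(308,190)]}.items():
    for uv in pts:
        p=back(D[c],uv,.078,D[c]["pose"]);print(c,p.round(4),(w2t(p,t)*1e3).round(1))
# lid
for a in np.arange(1.4,2,.1):
    y=.111-.062*np.cos(a);z=.072+.062*np.sin(a)
    print(round(a,1),[proj(D[c],np.r_[t2w((x,y),t),z],D[c]["pose"])[0].round().tolist() for c in D for x in (-.05,.05)])
for p in [(27,-115),(0,111),(0,150)]: print(p,t2w(np.array(p)/1e3,t).round(4))
```

```text
[ 0.55906107 -0.02011981 -0.05396979] [[1.5, -0.5], [0.0, 1.3], [-3.0, -0.1], [-3.1, -1.7], [2.8, 0.4], [1.4, 1.0], [-0.2, -1.1], [0.1, -1.5], [0.2, 1.0], [-2.0, -0.8]]
top [ 0.5906 -0.0006  0.078 ] [30.5 21.2]
top [ 0.5836 -0.0727  0.078 ] [ 27.3 -51.2]
top [ 0.5316 -0.0161  0.078 ] [-27.7   2.5]
side [ 0.5883 -0.0008  0.078 ] [28.2 20.9]
side [ 0.5829 -0.0731  0.078 ] [ 26.7 -51.7]
side [ 0.5304 -0.0161  0.078 ] [-28.8   2.4]
1.4 [[244.0, 218.0], [265.0, 146.0], [296.0, 215.0], [236.0, 191.0]]
1.5 [[240.0, 216.0], [260.0, 144.0], [294.0, 217.0], [233.0, 193.0]]
1.6 [[235.0, 215.0], [256.0, 143.0], [292.0, 220.0], [231.0, 196.0]]
1.7 [[230.0, 214.0], [251.0, 142.0], [291.0, 224.0], [229.0, 199.0]]
1.8 [[226.0, 213.0], [247.0, 141.0], [289.0, 227.0], [227.0, 203.0]]
1.9 [[221.0, 212.0], [243.0, 141.0], [287.0, 231.0], [225.0, 206.0]]
2.0 [[217.0, 211.0], [239.0, 140.0], [285.0, 235.0], [223.0, 210.0]]
(27, -115) [ 0.5798 -0.1364]
(0, 111) [0.565  0.0907]
(0, 150) [0.5672 0.1297]
```

>>> arm_command(motion=[[255,0,0,0,9.25],[255,0,0,0,9.25],[255,4.12,-4.34,0,0],[255,4.12,-4.34,0,0],[255,4.12,-4.34,0,0],[255,4.12,-4.34,0,0],[255,4.12,-4.34,0,0],[255,4.12,-4.34,0,0],[255,4.12,-4.34,0,0],[255,4.12,-4.34,0,0],[255,4.12,-4.34,0,0],[255,4.12,-4.34,0,0]], force=40)

```text
time_s: 2.3
tool_pos: [0.5822, -0.1175, 0.2394]
tcp_rot: [3.141, -0.0, -0.054]
contact_force: [0.1, -0.5, 0.6]
finger_gap: 0.003
gripper_force: 0.0
```

Run:
```python
from cell import robot,cams,nets
from h import *
t=np.load("tray.npy")
s=robot.get_state();d=cams.read_camera("wrist")
T=np.eye(4);T[:3,:3]=R.from_euler("xyz",s["tcp_rot"]).as_matrix();T[:3,3]=s["tool_pos"]
P=T@d["T_tool_cam"];np.set_printoptions(suppress=True)
print(s["tool_pos"],w2t(s["tool_pos"],t))
for q,z in [("nut_1_center",.078),("bearing_center",.077),("lid_hinge",.072),("trough",.006),("tray",0)]:
    for r in nets.place_of(q,"wrist"):
        p=back(d,r["point"],z,P);print(q,r["confidence"],np.round(r["point"]),p.round(4),(w2t(p,t)*1e3).round(1))
for q in [(57,-110,80),(-57,-110,80),(57,52,80),(3,-110,80),(3,46,80),(0,52,72)]:
    print(q,proj(d,np.r_[t2w(np.array(q[:2])/1e3,t),q[2]/1e3],P)[0].round(1))
cv2.imwrite("pics/e.png",cv2.cvtColor(d["color"],cv2.COLOR_RGB2BGR))
```

```text
[ 0.5821994  -0.11752963  0.23940391] [ 0.02835928 -0.09601983]
bearing_center 0.73 [186. 244.] [ 0.5347 -0.0223  0.077 ] [-24.2  -3.5]
lid_hinge 0.66 [ 76. 219.] [0.5652 0.0877 0.072 ] [  0.3 108. ]
trough 0.95 [133. 196.] [0.5687 0.0566 0.006 ] [ 5.5 77.1]
trough 0.56 [158. 192.] [0.5722 0.0267 0.006 ] [10.6 47.4]
(57, -110, 80) [294.9 163.2]
(-57, -110, 80) [293.2 275.2]
(57, 52, 80) [118.5 163.4]
(3, -110, 80) [294.1 219.3]
(3, 46, 80) [132.5 219. ]
(0, 52, 72) [130.4 219.2]
```

View pics/e.png

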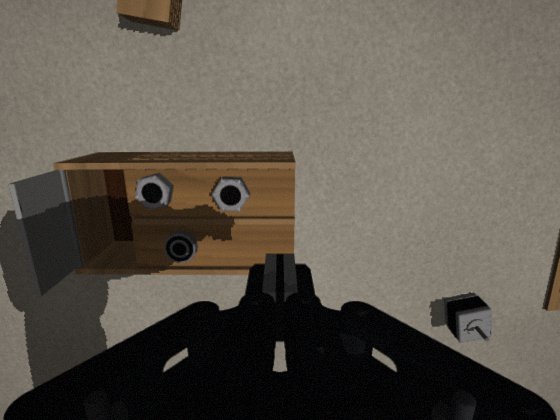

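>>> arm_command(motion=[[255,-0.1,0,5,0],[255,0,0,5,0],[255,0,0,4,0],[255,0,0,1,0],[255,0,0,0.3,0],[255,0,0,0,0]])

```text
time_s: 3.35
tool_pos: [0.5806, -0.1196, 0.0882]
tcp_rot: [3.141, -0.002, -0.055]
contact_force: [-0.3, 0.2, 1.0]
finger_gap: 0.003
gripper_force: 0.0
```

>>> arm_command(motion=[[255,0,0,0.2,0],[255,0,0,0.2,0],[255,0,-0.5,0,0],[255,0,-0.5,0,0]])

```text
time_s: 3.85
tool_pos: [0.5805, -0.1087, 0.0823]
tcp_rot: [-3.142, 0.0, -0.054]
contact_force: [-0.2, -0.0, 0.2]
finger_gap: 0.002
gripper_force: 0.0
```

Run:
```python
from cell import robot,cams
from h import *
d=cams.read_camera("side")
im=cv2.cvtColor(d["color"],cv2.COLOR_RGB2BGR)[100:290,200:400];cv2.imwrite("pics/f.png",cv2.resize(im,None,fx=3,fy=3,interpolation=3))
```

```text
(no output)
```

View pics/f.png

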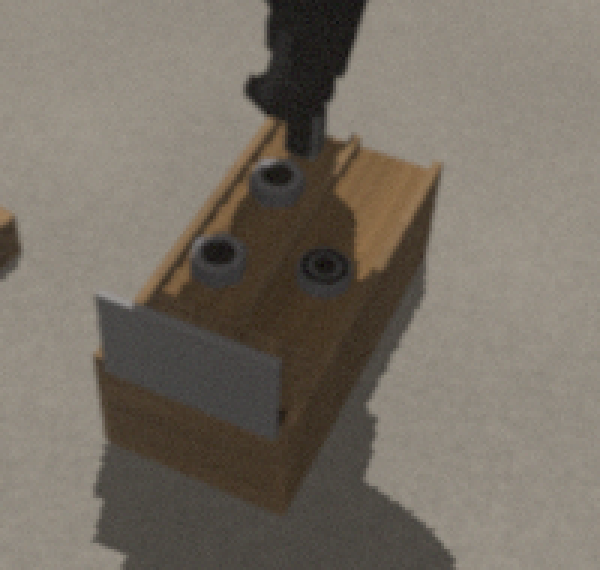

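>>> arm_command(motion=[[255,0,-0.8,0,0],[255,0,-0.8,0,0],[255,0,-0.8,0,0],[255,0,-0.8,0,0],[255,0,-0.8,0,0],[255,0,-0.8,0,0],[255,0,-0.8,0,0],[255,0,-0.8,0,0],[255,0,-0.8,0,0],[255,0,-0.8,0,0],[255,0,-0.8,0,0],[255,0,-0.8,0,0]])

```text
time_s: 5.4
tool_pos: [0.5852, -0.0218, 0.0823]
tcp_rot: [-3.135, 0.0, -0.039]
contact_force: [-0.6, -0.3, 0.1]
finger_gap: 0.003
gripper_force: 0.2
```

>>> arm_command(motion=[[255,0,-0.6,0,0],[255,0,-0.6,0,0],[255,0,-0.6,0,0],[255,0,-0.6,0,0],[255,0,-0.6,0,0],[255,0,-0.6,0,0],[255,0,-0.4,0,0],[255,0,0,0,0],[255,0,0,0,0]])

```text
time_s: 6.52
tool_pos: [0.5859, -0.0005, 0.0829]
tcp_rot: [-3.121, -0.0, -0.009]
contact_force: [0.0, -0.2, 0.0]
finger_gap: 0.001
gripper_force: 0.0
```

Run:
```python
from cell import robot,cams,nets
from h import *
t=np.load("tray.npy");s=robot.get_state();print(s["contact_force"],w2t(s["tool_pos"],t),s["tool_pos"])
ims=[]
for c,o in [("top",(130,200)),("side",(110,190))]:
    d=cams.read_camera(c)
    for q in ["nut_1_center","bearing_center"]: print(c,q,[(np.round(r["point"],1).tolist(),round(r["confidence"],2)) for r in nets.place_of(q,c)])
    im=cv2.cvtColor(d["color"],cv2.COLOR_RGB2BGR)[o[0]:o[0]+180,o[1]:o[1]+225];ims.append(cv2.resize(im,(400,320),interpolation=3))
cv2.imwrite("pics/g.png",np.hstack(ims))
```

```text
[ 0.00241072 -0.22284326  0.0358141 ] [0.02570312 0.02105899] [ 5.85862767e-01 -4.77999977e-04  8.28560074e-02]
top nut_1_center []
top bearing_center []
side nut_1_center [([291.1, 209.1], 0.37)]
side bearing_center [([309.5, 190.9], 0.58)]
```

View pics/g.png

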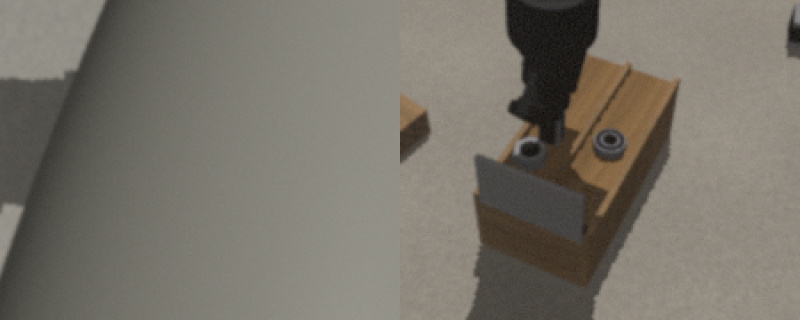

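Run:
```python
from cell import robot
s=robot.get_state();print(s["joint_pos"],s["qd"],s["joint_efforts"],s["tool_pos"],s["tcp_rot"])
```

```text
[-0.01050419  0.16859134 -0.03601784  1.36613411  0.0203317   3.14059103] [ 0.00012156 -0.00034373 -0.00181772  0.00079982  0.00069208  0.00028944] [ 2.11522460e-02 -5.73239207e+01  4.66525626e+01 -2.56340274e-03
  7.61374575e-02 -1.56348210e-04] [ 5.85852400e-01 -5.22328955e-04  8.28359659e-02] [-3.12126101e+00 -7.34011489e-05 -9.50277321e-03]
```

>>> arm_command(motion=[[255,0,-0.4,0,0],[255,0,-0.4,0,0]])

```text
time_s: 7.08
tool_pos: [0.5858, 0.0039, 0.083]
tcp_rot: [-3.119, 0.0, -0.003]
contact_force: [-1.0, -1.5, 0.1]
finger_gap: 0.001
gripper_force: 0.5
```

>>> arm_command(motion=[[255,0,1.5,0,-5],[255,0,0,-3,0],[255,0,0,-1,-10],[255,0,0,0,-10],[255,0,0,0,-10],[255,0,0,0,-10],[255,0,0,0,-10],[255,0,0,0,-10],[255,0,0,0,-10],[255,0,0,0,-10],[255,0,0,0,-2],[255,0,0,0,0]])

```text
time_s: 8.57
tool_pos: [0.5858, -0.012, 0.1226]
tcp_rot: [-3.14, -0.023, 1.512]
contact_force: [0.3, 0.0, 0.4]
finger_gap: -0.003
gripper_force: 0.0
```

Run:
```python
from cell import robot,cams,nets
from h import *
t=np.load("tray.npy");s=robot.get_state();print(w2t(s["tool_pos"],t),s["tool_pos"],s["tcp_rot"],s["joint_pos"])
d=cams.read_camera("side")
for q in ["nut_1_center","bearing_center"]:
  for r in nets.place_of(q,"side"): print(q,r, w2t(back(d,r["point"],.078,d["pose"]),t))
```

```text
[0.02627872 0.00952311] [ 0.58581524 -0.01202813  0.12263238] [-3.14031102 -0.02308662  1.5122642 ] [-0.03145515  0.16027114  0.03142906  1.4426106   0.02311285  1.59785093]
bearing_center {'point': [309.0, 190.1], 'confidence': 0.85} [-0.03044873  0.00186905]
bearing_center {'point': [271.7, 240.2], 'confidence': 0.63} [-0.02114941  0.12161667]
```

>>> arm_command(motion=[[255,0,0,3,0],[255,0,0,0.95,0],[255,0.6,0,0,0],[255,0.6,0,0,0],[255,0.6,0,0,0],[255,0.6,0,0,0],[255,0.6,0,0,0],[255,0.6,0,0,0],[255,0.5,0,0,0],[255,0,0,0,0],[255,0,0,0,0]])

```text
time_s: 10.1
tool_pos: [0.588, 0.0296, 0.084]
tcp_rot: [-3.14, -0.023, 1.515]
contact_force: [-0.6, -0.2, -0.6]
finger_gap: 0.004
gripper_force: 0.0
```

Run:
```python
from cell import robot,cams,nets
from h import *
t=np.load("tray.npy");s=robot.get_state();print(w2t(s["tool_pos"],t),s["tool_pos"],s["tcp_rot"],s["joint_pos"])
```

```text
[0.02625852 0.05125647] [0.58804631 0.02964555 0.08403221] [-3.14022707 -0.02290975  1.51498766] [ 0.03958156  0.17437648 -0.0271377   1.36845944  0.02293566  1.66618035]
```

>>> arm_command(motion=[[255,0,0,-5,0],[255,-2,0,-5.5,0],[255,-5,0,-3,0],[255,-3,0,0,0],[255,0,0,0,0]])

```text
time_s: 10.72
tool_pos: [0.5824, -0.0752, 0.2169]
tcp_rot: [-3.141, -0.023, 1.512]
contact_force: [0.3, 0.6, -0.9]
finger_gap: -0.001
gripper_force: 0.0
```

Run:
```python
from cell import robot,cams,nets
from h import *
t=np.load("tray.npy")
s=robot.get_state();d=cams.read_camera("wrist")
T=np.eye(4);T[:3,:3]=R.from_euler("xyz",s["tcp_rot"]).as_matrix();T[:3,3]=s["tool_pos"]
P=T@d["T_tool_cam"];print(w2t(s["tool_pos"],t),s["tool_pos"],P[:3,3])
for q,z in [("nut_1_center",.012),("bearing_center",.077),("lid_hinge",.072),("trough",.006)]:
    for r in nets.place_of(q,"wrist"):
        p=back(d,r["point"],z,P);print(q,round(r["confidence"],2),np.round(r["point"]),(w2t(p,t)*1e3).round(1))
cv2.imwrite("pics/i.png",cv2.convertScaleAbs(cv2.cvtColor(d["color"],cv2.COLOR_RGB2BGR),alpha=1.6))
```

```text
[ 0.02628469 -0.05374594] [ 0.58240824 -0.07520538  0.21694296] [ 0.58797656 -0.00310411  0.35430346]
nut_1_center 0.65 [290.  51.] [37.3 80.6]
bearing_center 0.8 [217. 136.] [-25.    3.4]
```

View pics/i.png

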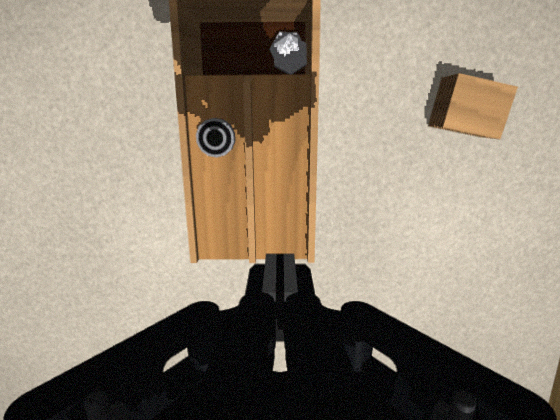

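>>> arm_command(motion=[[255,5.35,-0.65,0,0],[255,5.35,-0.65,0,0],[255,5.35,-0.65,0,0],[255,5.35,-0.65,0,0],[255,0,0,0,0],[255,0,0,0,0]])

```text
time_s: 11.72
tool_pos: [0.5682, 0.1424, 0.2215]
tcp_rot: [-3.14, -0.023, 1.517]
contact_force: [-0.8, -0.3, 0.1]
finger_gap: -0.002
gripper_force: 0.0
```

Run:
```python
from cell import robot,cams,nets
from h import *
t=np.load("tray.npy")
s=robot.get_state();d=cams.read_camera("side")
print(w2t(s["tool_pos"],t),s["tool_pos"],s["tcp_rot"],s["joint_pos"])
```

```text
[0.00035405 0.16279068] [0.56819612 0.14241475 0.22151376] [-3.14004536 -0.02265253  1.51666144] [0.2351094  0.16277098 0.22480553 1.62785208 0.02215279 1.86007825]
```

>>> arm_command(motion=[[255,0,0,5,0],[255,0,0,4.8,0],[255,-1.1,0,0,0],[255,-1.1,0,0,0],[255,-1.1,0,0,0],[255,-1.1,0,0,0],[255,-1.1,0,0,0],[255,-1.1,0,0,0],[255,-1.1,0,0,0],[255,0,0,0,0]])

```text
time_s: 13.02
tool_pos: [0.5641, 0.0664, 0.1219]
tcp_rot: [-3.14, -0.023, 1.514]
contact_force: [0.2, 0.8, -0.2]
finger_gap: -0.002
gripper_force: 0.0
```

>>> arm_command(motion=[[255,-0.5,0,0.7,0],[255,-0.5,0,0.8,0],[255,-0.2,0,0.8,0],[255,0,0,0.6,0],[255,0,0,0.4,0],[255,0,0,0.2,0],[255,0,0,0,0]])

```text
time_s: 13.9
tool_pos: [0.5635, 0.0562, 0.0866]
tcp_rot: [-3.14, -0.023, 1.515]
contact_force: [-0.0, 0.6, 0.2]
finger_gap: -0.0
gripper_force: 0.0
```

Now press down gently until force appears.

>>> arm_command(motion=[[255,0,0,0.1,0],[255,0,0,0.1,0],[255,0,0,0,0]])

```text
time_s: 14.28
tool_pos: [0.5636, 0.0561, 0.0851]
tcp_rot: [-3.141, -0.023, 1.515]
contact_force: [-0.8, -0.4, 5.0]
finger_gap: 0.002
gripper_force: 1.9
```

>>> arm_command(motion=[[255,0,0,-1,0],[255,0,0,-5,0],[255,-4,0,-5,0],[255,-6,0,-3,0],[255,-4,0,0,0],[255,0,0,0,0]])

```text
time_s: 15.02
tool_pos: [0.5559, -0.0841, 0.219]
tcp_rot: [-3.141, -0.023, 1.512]
contact_force: [-0.2, 1.0, -0.5]
finger_gap: 0.001
gripper_force: 0.0
```

Run:
```python
from cell import robot,cams,nets
from h import *
ims=[]
s=robot.get_state();print(s["tool_pos"],s["contact_force"])
for c in ["side","wrist"]:
    d=cams.read_camera(c);im=cv2.cvtColor(d["color"],cv2.COLOR_RGB2BGR)
    if c=="side": im=im[90:300,170:450]
    ims.append(cv2.resize(im,(400,300),interpolation=3))
cv2.imwrite("pics/j.png",np.hstack(ims))
```

```text
[ 0.55591054 -0.0840867   0.21902857] [-0.15122194  0.98528088 -0.49240371]
```

View pics/j.png

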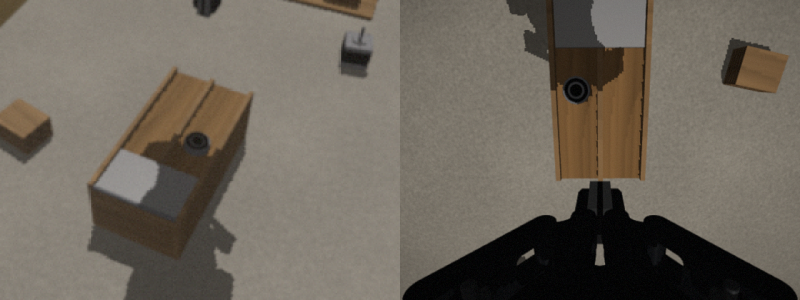

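The lid is flat shut, from (90,150) to (195,215) in the left picture. The nut lane is empty, the bearing lies where it was, and the gripper is clear.

```bash
python3 -c "
from cell import close_job
print(close_job())"
```

```text
the job is handed in; nothing more can be done
None
```

The job is handed in: the nut lane is empty, the lid is shut flat, and the bearing is where it started. The last look into the trough before shutting clearly showed only one nut, so I inferred that the second lies under it.

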